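# Snap a pipette hanger onto the stand's bar and slide it to the end post

### The job

Fit the loose white pipette hanger onto the bar stand: with its fork towards the stand's front, press its open jaws gently straight down over the bar, near the middle of the bar, until it snaps fully home. Then slide it along the bar until it rests against the blue-capped post, and let go, leaving it snapped on and upright. Do not force it, and leave the other things on the worktop where they are.

Things in the scene. Friction and masses are not known exactly. Their poses are not given: they have to be found in the camera images.
- hanger: Loose white C-shaped pipette hanger, 50 to 95 g, 67 mm high, standing on its two blue jaws. Origin: centre of its underside. y runs along the bar it fits (36 mm long in y); the C opens downwards (-z), flared mouth 19 mm wide (24 outside) at z = 0. Crown 24 x 36 mm, z 21.6 to 31.6 mm, its underside is the stop; rigid guide cheeks below it (from z = 17) admit the bar only within 1.5 mm of the middle.
- hanger_gap (a point): Middle of the gap, 10 mm above the hanger's origin: 8 mm wide between the sprung jaws (-x and +x side). Pressing them over the 12 mm bar takes about 4 to 9 N straight down. Each jaw yields sideways at roughly 0.8 N per mm here, at most 7 mm, so a bar off the middle shows as a sideways force on the hanger along its x.
- hanger_seat (a point): Where the bar's axis lies when the hanger is home (within 0.4 mm in height), 15.3 mm above the hanger's origin. Home, the hanger slides along the bar with about 1 to 2 N of friction.
- hanger_grip (a point): Where to grip the hanger: in the white tab with grey ridges, 12 mm thick in x, 28 mm wide in y, z = 31 to 67 mm; this point is 53 mm above the hanger's origin; same axes as the hanger. Grip across its x.
- hanger_fork (a point): Tip of the two-pronged pipette fork that sticks out to the hanger's -x, at (-33, 0, 26.5) mm in its frame; prongs 6 mm high.
- hanger_jaw_f (a joint): Opening angle of the jaw on the fork side, rad; 0 shut, grows as it is spread (about 0.14 when the bar passes the gap in the middle, about 0 again once home).
- hanger_jaw_b (a joint): The same for the jaw on the side away from the fork.
- hanger_pin (a joint): Green spring pin through the hanger's crown and tab: travel upward in m. 0 when free; 0.004 to 0.0045 when the bar is fully home under the crown (its top then stands about 5 mm proud of the tab instead of 1 mm).
- stand: Fixed grey bar stand, 100 x 212 mm base plate, origin at the centre of its underside. Its y runs along the bar; -y end: post with a blue cap, +y end: post with a grey cap; its front is -x (towards the robot). Posts are 46 mm wide in x, 12 mm thick, with inner faces at y = +-80 mm, tops at z = 154 mm.
- post_face (a point): Fixed point on the inner face of the blue-capped post, at (0, -80, 130) mm in the stand's frame. A hanger on the bar that touches this post has its origin 18 mm short of the face (stand y = -62 mm).
- bar_nominal (a point): Mark at (0, 0, 130) mm in the stand's frame and axes: nominal middle of the bar's axis. The round steel bar (12 mm diameter, parallel to the stand's y) is clamped in oversize slots in the posts, so it really lies up to 5 mm before or behind (stand x) and up to 10 mm above or below this mark; the offset is not measured: find it by feel or sight. The bar does not give.
- bench_timer: White bench timer, 66 x 66 x 18 mm, bystander; origin centre of underside.
- specimen_cup: White specimen cup with screw lid, 55 mm diameter, 47 mm high, bystander; origin centre of underside.
- dropper: Dropper bottle with blue cap, 28 mm diameter, 62 mm high, bystander; origin centre of underside.
Things that resemble listed ones, but are neither listed nor needed, are in the scene too. What is shaped like the hanger but pink is not meant.

How it is judged:
By the outcome, as a careful person would: the job done as asked, in the order asked, and still so for the second after the job is handed in, with the robot touching nothing.
It also fails if it takes over 67 s, if anything falls off the work surface, if the arm or the gripper's body presses on something with over 40 N, if the wrist force passes 120 N, or if a joint passes its speed limit or range.

### The arm

A 7-joint arm with a two-finger parallel gripper is mounted at the origin on a cart in front of the work surface, level with it; the furniture and walls round the work are solid. World frame = base frame: x ahead of the robot, y to its left, z up, the work surface at z = 0. Lengths are in m, angles in rad, forces in N, time in s.
With the tool pointing down it reaches from about 0.425 to 0.95 m from the base axis. Payload 16.7 kg.
Tool frame: the origin (TCP) lies on the centre line of the jaws, within the pads' length; the fingertips stand 22 mm ahead of it and the grasp point (between the pads) lies 3 mm ahead of it; z points along the fingers, y is the direction in which the jaws open and shut (so a half turn about z gives the same grasp; the last joint's range is limited). The gripper opens to 94 mm and grips with 3 to 60 N. Pads are 16 mm wide; open, the fingers measure 119 mm over their backs; the gripper's body (75 mm by 177 mm) begins 78 mm behind the grasp point.
Start: joints at [-1.369, 0.426, 0.074, 1.606, -0.034, 1.111, -0.067], TCP at [0.232, 0.634, 0.227] pointing down, gripper open.
Joint ranges: [-2.85, 2.85], [-0.5, 2.14], [-1.23, 1.37], [0.21, 2.46], [-1.02, 4.16], [0.16, 2.05], [-2.73, 2.73]. Speed limits (rad/s): [1.89, 1.89, 2.39, 2.39, 3.01, 3.01, 3.01].

### API

Orientations are given as a 3x3 rotation matrix whose columns are the frame's x, y, z axes.
In Python, from workcell import bot gives the robot as it stands.
- The arm moves only by the tool step_arm, never from a script. Its argument "moves" is a list that holds one entry, the list of rows, each a list of 7 numbers: the turn, a rotation vector about the tool's x, y, z in rad, then the shift along the tool's x, y, z in units of 50 mm (1.0 is 50 mm), then the opening, from 0 (shut) to 1 (fully open). In form: [[[rx, ry, rz, tx, ty, tz, fingers], ...]]. A call has 1 to 12 rows; each row shifts and turns the commanded pose from where the row before left it, along the tool's axes as they then stand; what a row does not reach is not made up. A row lasts 1/10 s, in which the tool goes at most 50 mm and 8.59 degrees, less where a joint would pass 70% of its speed; a pose out of reach is approached as far as the arm can. A call is refused whole if a number of a shift passes 1 or a number of a turn 0.15, either way. A call with a gripper value outside its range is refused whole. The fingers move at their own pace and stop on an object; "newtons" is the grip in N (left out, the last holds). Time passes only in rows, so rows that do not move let the fingers close. It gives the time, the measured TCP pose, the force and the opening at its end, in the units of the state.
- bot.get_state(): the state, without advancing time (a new reading comes with each control period).
- bot.capture(name): name is "scene" or "side" or "wrist"; returns a dict with "frame" (420x560x3 uint8, red, green, blue), "z_map" (420x560 float32, m along the optical axis (not along the pixel's ray), 0 where there is no reading), "mtx" (3x3 intrinsics, pixels), "D" ([k1, k2, p1, p2, k3] as OpenCV has them; the pictures are not rectified), "R" (3x3) and "t" (3): a world point X has camera coordinates R X + t; the wrist camera has in their place "T_tool_cam" (4x4, takes a point from camera to tool coordinates, whose origin is the TCP and whose axes are the flange's). Camera axes: x right, y down, z forward; pixel columns grow to the right and rows downward; lengths in m; the calibration is good to about 2 mm. A picture is of the moment at which its call begins: read the wrist's pose just before it.
- bot.close_job(): hands the job in, once; it reports no verdict.
The state is a dict: "clock": time; "joint_pos": joint angles; "joint_vel": joint speeds; "joint_torque": joint torques, N m; "tcp_pos": TCP position; "ee_rot": TCP orientation; "force": force on the tool from outside, world axes, zero at the start; "torque": the same for the moment, N m; "finger_gap": finger opening in m.
Only numpy, scipy, OpenCV 4.12 (cv2) and the standard library are available. Lean on these libraries where they do the work, as an engineer would, in place of code of your own. Each camera call takes 0.05 s, during which the arm holds its last target.

## Working session

There is one attempt and no reset: what is moved stays moved. The work goes in short steps, Python scripts to look and compute and a tool call to move; the robot and the scene stay as the last step left them, time stands still between calls to the robot, and variables do not carry over. Pictures are saved under pics/ and viewed, and the job is handed in when it is done.

Besides the shell and the picture viewer there is one more tool, called after "Call:" by a JSON object that holds its "name" and its "arguments". step_arm: Moves the arm, as the interface text tells. Its arguments: {"type":"object","properties":{"moves":{"type":"array","items":{"type":"array","items":{"type":"array","items":{"type":"number"}}}},"newtons":{"type":"number"}},"required":["moves"]}

```bash
ls; mkdir -p pics
cat > h.py <<'E'
import numpy as np, cv2, pickle
from workcell import bot
def cap(n,tag):
    s=bot.get_state(); c=bot.capture(n); c['state']=s
    pickle.dump(c,open(f'pics/{tag}.pkl','wb')); cv2.imwrite(f'pics/{tag}.png',c['frame'][:,:,::-1]); return c
def load(tag): return pickle.load(open(f'pics/{tag}.pkl','rb'))
def ext(c):
    if 'R' in c: return np.array(c['R']),np.array(c['t'])
    T=np.array(c['T_tool_cam']); s=c['state']; W=np.eye(4); W[:3,:3]=s['ee_rot']; W[:3,3]=s['tcp_pos']
    M=np.linalg.inv(W@T); return M[:3,:3],M[:3,3]
def ray(c,u,v):
    R,t=ext(c); p=cv2.undistortPoints(np.array([[[u,v]]],float),np.array(c['mtx']),np.array(c['D'],float))[0,0]
    return -R.T@t, R.T@np.array([p[0],p[1],1.])
def pt(c,u,v,z=None):
    o,d=ray(c,u,v)
    if z is not None: return o+d*(z-o[2])/d[2]
    return o+d*c['z_map'][int(round(v)),int(round(u))]
def proj(c,X):
    R,t=ext(c); return cv2.projectPoints(np.array(X,float).reshape(-1,3),cv2.Rodrigues(R)[0],t,np.array(c['mtx']),np.array(c['D'],float))[0][:,0]
def cloud(c):
    R,t=ext(c); H,W=c['z_map'].shape; v,u=np.mgrid[:H,:W]
    p=cv2.undistortPoints(np.stack([u,v],-1).reshape(-1,1,2).astype(float),np.array(c['mtx']),np.array(c['D'],float)).reshape(H,W,2)
    P=np.dstack([p,np.ones((H,W))])*c['z_map'][...,None]
    return (P-t)@R
def crop(tag,x0,y0,x1,y1,k=4):
    im=cv2.imread(f'pics/{tag}.png')[y0:y1,x0:x1]; cv2.imwrite(f'pics/{tag}_c{x0}_{y0}.png',cv2.resize(im,None,fx=k,fy=k,interpolation=cv2.INTER_CUBIC))
E
python3 - <<'E'
from h import *
np.set_printoptions(precision=4,suppress=True)
for n in ['scene','side','wrist']: c=cap(n,n+'0')
print(bot.get_state())
E
```

```text
pics
{'clock': 0.15, 'joint_pos': array([-1.3695,  0.4266,  0.0739,  1.6065, -0.0341,  1.1108, -0.0671]), 'joint_vel': array([ 0.0017, -0.0022,  0.0009,  0.001 ,  0.0004, -0.0001,  0.0011]), 'joint_torque': array([  0.0041, -93.6275,   3.6695, -45.4424,  -0.0487,   0.018 ,
         0.    ]), 'tcp_pos': array([0.2319, 0.6336, 0.2269]), 'ee_rot': array([[-0.9391,  0.3437, -0.0003],
       [ 0.3437,  0.9391, -0.001 ],
       [-0.0001, -0.001 , -1.    ]]), 'force': array([ 0.7612, -0.0858, -0.2279]), 'torque': array([-0.031 , -0.0093,  0.0277]), 'finger_gap': 0.09403264516933472}
```

View pics/scene0.png

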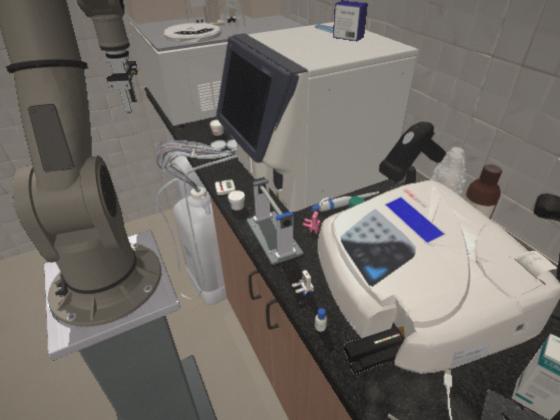

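View pics/side0.png

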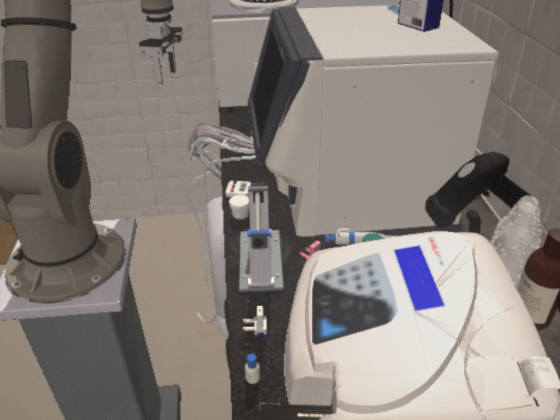

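View pics/wrist0.png

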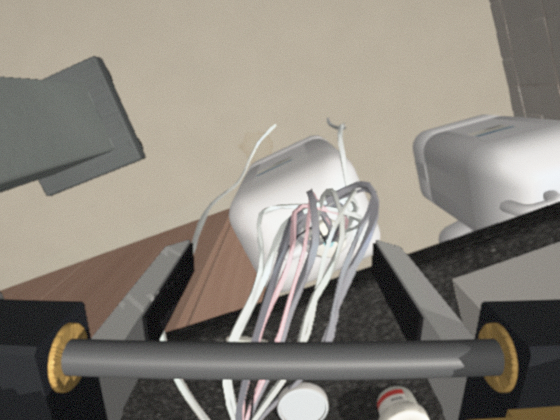

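Run:
```python
from h import *
np.set_printoptions(precision=4,suppress=True)
for n,b,b2 in [('scene0',(240,165,340,345),0),('side0',(215,170,315,350),0)]:
    x0,y0,x1,y1=b; 
    im=cv2.imread(f'pics/{n}.png')[y0:y1,x0:x1]; 
    a=cv2.resize(im[:100],None,fx=6,fy=6,interpolation=2); cv2.imwrite(f'pics/{n}_a.png',a)
    a=cv2.resize(im[80:],None,fx=6,fy=6,interpolation=2); cv2.imwrite(f'pics/{n}_b.png',a)
for n,u,v in [('scene0',303,280),('side0',261,315),('side0',260,285),('scene0',262,235),('scene0',320,320),('side0',262,250)]:
    print(n,u,v,pt(load(n),u,v))
```

```text
scene0 303 280 [ 0.4476 -0.2798  0.0401]
side0 261 315 [ 0.454  -0.2984  0.0652]
side0 260 285 [ 0.4619 -0.156   0.01  ]
scene0 262 235 [ 0.4405 -0.0453  0.0097]
scene0 320 320 [ 0.4224 -0.4016  0.0393]
side0 262 250 [ 0.4699 -0.1494  0.1057]
```

View pics/scene0_a.png

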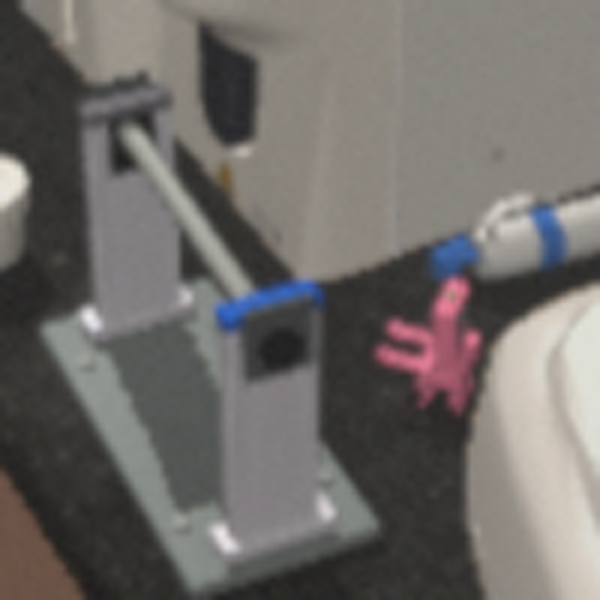

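View pics/scene0_b.png

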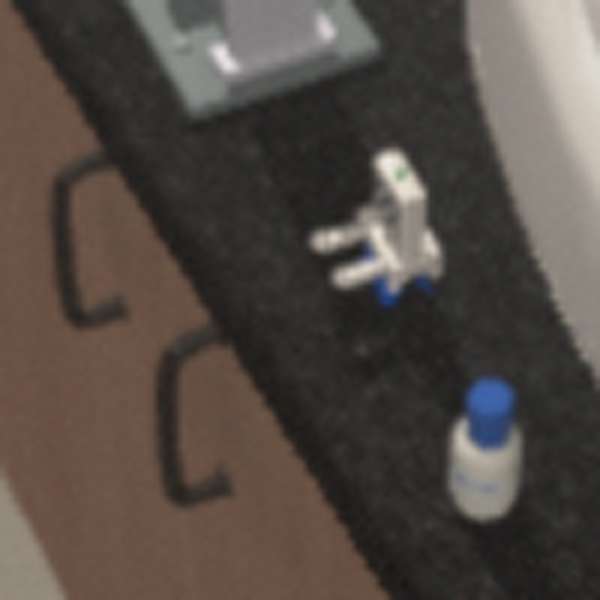

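View pics/side0_a.png

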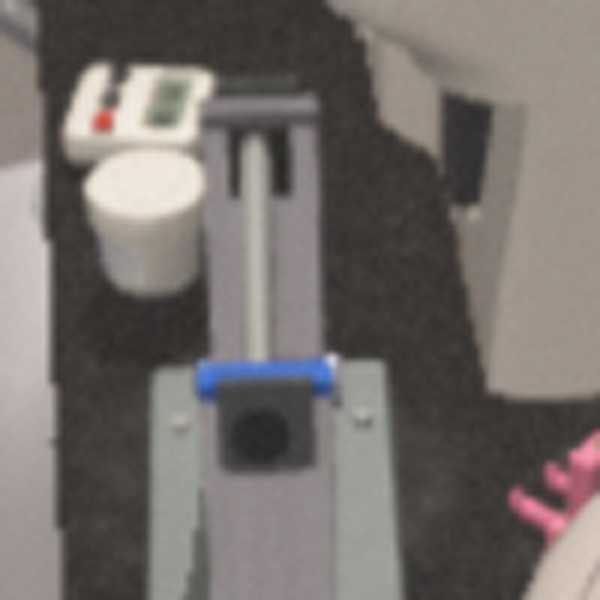

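View pics/side0_b.png

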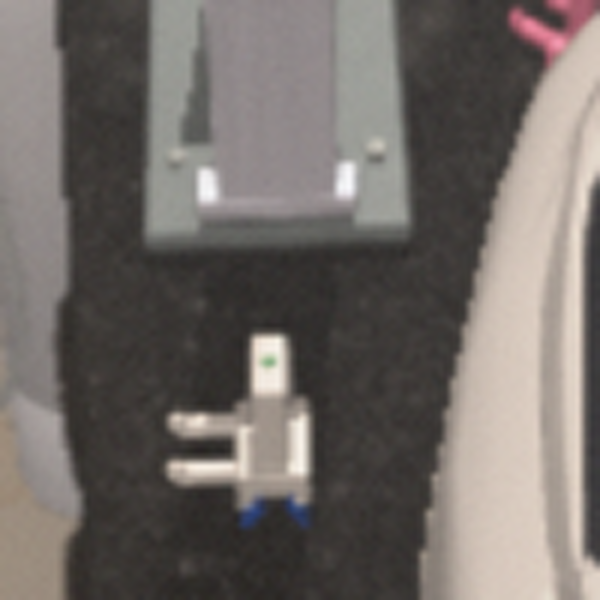

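Run:
```python
from h import *
np.set_printoptions(precision=4,suppress=True)
s=load('scene0'); d=load('side0')
print('pin',pt(s,306.7,273.8,.067),pt(d,259.8,310,.067))
for c,l in [(s,[(272.2,263.3),(303.3,252.5),(247,219.7)]),(d,[(239.5,290),(283,288.3)])]:
    for u,v in l: print('base',pt(c,u,v,.01))
print('forktip',[pt(d,u,v,.0265) for u,v in [(215+168/6,250+424/6),(215+168/6,250+472/6)]])
print('forktip',[pt(s,u,v,.0265) for u,v in [(240+316/6,245+241/6),(240+336/6,245+277/6)]])
print('bluecap top', pt(d,215+200/6,170+365/6,.154),pt(d,215+330/6,170+362/6,.154),'post y faces outer', )
for c in (s,d):
    P=cloud(c)
    m=(P[...,0]>.38)&(P[...,0]<.6)&(P[...,1]>-.13)&(P[...,1]<.03)&(P[...,2]>.11)&(P[...,2]<.15)
    m&=(abs(P[...,0]-.465)<.02)
    Q=P[m]; print(len(Q),Q[:,2].max() if len(Q) else 0)
    for y in np.arange(-.12,.03,.02):
        q=Q[abs(Q[:,1]-y)<.01]
        if len(q): print(y,len(q),np.median(q,0),q.max(0))
```

```text
pin [ 0.4538 -0.2864  0.067 ] [ 0.4527 -0.2865  0.067 ]
base [ 0.4157 -0.1645  0.01  ]
base [ 0.5134 -0.1695  0.01  ]
base [0.429  0.0421 0.01  ]
base [ 0.4155 -0.1664  0.01  ]
base [ 0.5118 -0.1727  0.01  ]
forktip [array([ 0.4181, -0.2733,  0.0265]), array([ 0.4169, -0.2948,  0.0265])]
forktip [array([ 0.4216, -0.272 ,  0.0265]), array([ 0.4197, -0.293 ,  0.0265])]
bluecap top [ 0.4434 -0.1414  0.154 ] [ 0.4885 -0.1454  0.154 ] post y faces outer
236 0.14962072644270713
-0.12 20 [ 0.4641 -0.1183  0.143 ] [ 0.4701 -0.1104  0.1456]
-0.09999999999999999 21 [ 0.4641 -0.0981  0.1424] [ 0.4723 -0.0912  0.145 ]
-0.07999999999999999 21 [ 0.4661 -0.0806  0.1425] [ 0.4728 -0.0711  0.1447]
-0.059999999999999984 20 [ 0.4675 -0.0599  0.1425] [ 0.4746 -0.05    0.1442]
-0.03999999999999998 19 [ 0.4677 -0.0389  0.142 ] [ 0.4748 -0.0308  0.1468]
-0.019999999999999976 18 [ 0.4701 -0.0205  0.1425] [ 0.477  -0.0105  0.1458]
2.7755575615628914e-17 20 [0.4712 0.     0.1423] [0.4786 0.0095 0.1447]
0.020000000000000018 97 [0.4645 0.0204 0.1311] [0.4842 0.0299 0.1496]
338 0.14997700789360532
-0.12 27 [ 0.4646 -0.1171  0.1439] [ 0.47   -0.1101  0.1456]
-0.09999999999999999 32 [ 0.465  -0.0992  0.1433] [ 0.4715 -0.0904  0.1462]
-0.07999999999999999 29 [ 0.4674 -0.0807  0.1434] [ 0.4728 -0.072   0.1472]
-0.059999999999999984 30 [ 0.4671 -0.0592  0.1433] [ 0.4727 -0.0502  0.1459]
-0.03999999999999998 23 [ 0.4693 -0.0402  0.1442] [ 0.4742 -0.031   0.1482]
-0.019999999999999976 26 [ 0.4704 -0.0212  0.1444] [ 0.4755 -0.011   0.1468]
2.7755575615628914e-17 22 [ 0.4716 -0.0018  0.1438] [0.4773 0.0082 0.1464]
0.020000000000000018 149 [0.4644 0.0212 0.1342] [0.4849 0.0258 0.15  ]
```

Run:
```python
from h import *
np.set_printoptions(precision=3,suppress=True)
P=np.concatenate([cloud(load(n)).reshape(-1,3) for n in('scene0','side0')])
P=P[(P[:,2]>.16)&(P[:,2]<.7)&(P[:,0]<.95)&(P[:,0]>.2)]
for y in np.arange(-.6,.75,.08):
    o=[]
    for z in np.arange(.16,.6,.08):
        q=P[(abs(P[:,1]-y)<.04)&(P[:,2]>=z)&(P[:,2]<z+.08)]
        o.append('%.2f/%d'%(np.percentile(q[:,0],2),len(q)) if len(q)>5 else '-')
    print('%.2f'%y,o)
```

```text
-0.60 ['0.76/5271', '-', '-', '-', '-', '-']
-0.52 ['0.76/4367', '0.88/633', '-', '-', '-', '-']
-0.44 ['0.75/4058', '-', '-', '-', '-', '-']
-0.36 ['0.76/3724', '-', '-', '-', '-', '-']
-0.28 ['0.77/2977', '-', '-', '-', '-', '-']
-0.20 ['0.78/757', '-', '-', '-', '-', '-']
-0.12 ['0.89/1604', '0.93/57', '-', '-', '-', '-']
-0.04 ['0.88/450', '0.94/30', '-', '0.56/8', '-', '-']
0.04 ['0.49/8324', '0.50/9818', '0.52/10468', '0.54/12174', '-', '-']
0.12 ['0.48/309', '0.49/486', '0.52/542', '0.54/3610', '0.87/144', '-']
0.20 ['0.48/297', '0.49/509', '0.52/548', '0.54/3073', '0.84/1758', '0.85/56']
0.28 ['0.48/270', '0.49/445', '0.52/480', '0.54/2195', '0.86/6', '-']
0.36 ['0.48/236', '0.49/486', '0.51/545', '0.54/2076', '-', '-']
0.44 ['0.48/7', '0.49/14', '0.51/19', '0.54/105', '-', '-']
0.52 ['-', '0.20/136', '0.20/218', '-', '0.20/78', '0.20/115']
0.60 ['0.20/123', '0.20/256', '0.20/870', '0.20/1066', '0.20/616', '0.26/7']
0.68 ['0.24/125', '0.24/250', '0.25/217', '-', '-', '-']
```

Run:
```python
from h import *
np.set_printoptions(precision=3,suppress=True)
print(load('wrist0')['T_tool_cam'])
P=np.concatenate([cloud(load(n)).reshape(-1,3) for n in('scene0','side0')])
P=P[(P[:,2]>.2)&(P[:,2]<.7)&(P[:,0]<.7)&(P[:,0]>.45)&(P[:,1]<.1)&(P[:,1]>-.1)]
for z in np.arange(.2,.6,.08):
    q=P[(P[:,2]>=z)&(P[:,2]<z+.08)]
    if len(q): print(z,np.percentile(q[:,1],[0,1,5]), P[:,2].max(), np.median(q[q[:,1]<np.percentile(q[:,1],3)],0))
```

```text
[[-0.001 -0.963 -0.271  0.079]
 [ 1.    -0.001 -0.001 -0.001]
 [ 0.    -0.271  0.963 -0.157]
 [ 0.     0.     0.     1.   ]]
0.2 [0.001 0.003 0.004] 0.4683168488322584 [0.632 0.003 0.246]
0.28 [-0.001  0.003  0.004] 0.4683168488322584 [0.631 0.003 0.312]
0.36000000000000004 [-0.     0.003  0.004] 0.4683168488322584 [0.622 0.003 0.394]
0.44000000000000006 [-0.003  0.002  0.004] 0.4683168488322584 [0.606 0.002 0.456]
```

Call:
{"name": "step_arm", "arguments": {"moves": [[[0, 0, -0.117, 0, 0, 0, 1], [0, 0, -0.117, 0, 0, 0, 1], [0, 0, -0.117, 0, 0, 0, 1], [0, 0, 0, 0, 0, 0, 1]]]}}

```text
clock: 0.55
tcp_pos: [0.232, 0.6337, 0.2272]
ee_rot: [[-1.0, -0.002, -0.0], [-0.002, 1.0, -0.0], [0.0, -0.0, -1.0]]
force: [0.7, 0.8, 0.1]
finger_gap: 0.0939
```

Call:
{"name": "step_arm", "arguments": {"moves": [[[0, 0, 0, -0.23, -0.5, -0.2, 1], [0, 0, 0, -0.23, -0.85, -0.2, 1], [0, 0, 0, -0.23, -0.85, 0, 1], [0, 0, 0, -0.23, -0.85, 0, 1], [0, 0, 0, -0.23, -0.85, 0, 1], [0, 0, 0, -0.23, -0.85, 0, 1], [0, 0, 0, 0, -0.4, 0, 1], [0, 0, 0, 0, 0, 0, 1]]]}}

```text
clock: 1.35
tcp_pos: [0.3017, 0.3737, 0.2478]
ee_rot: [[-1.0, 0.007, -0.0], [0.007, 1.0, 0.0], [0.0, 0.0, -1.0]]
force: [0.4, 0.3, -0.6]
finger_gap: 0.0941
```

Call:
{"name": "step_arm", "arguments": {"moves": [[[0, 0, 0, -0.35, -0.8, 0, 1], [0, 0, 0, -0.35, -0.8, 0, 1], [0, 0, 0, -0.35, -0.8, 0, 1], [0, 0, 0, -0.35, -0.8, 0, 1], [0, 0, 0, -0.35, -0.8, 0, 1], [0, 0, 0, -0.35, -0.8, 0, 1], [0, 0, 0, 0, -0.3, 0, 1], [0, 0, 0, 0, 0, 0, 1]]]}}

```text
clock: 2.15
tcp_pos: [0.4064, 0.1202, 0.2476]
ee_rot: [[-1.0, 0.005, -0.0], [0.005, 1.0, 0.0], [0.0, 0.0, -1.0]]
force: [-0.8, 0.7, 0.3]
finger_gap: 0.0941
```

```bash
python3 -c "
from h import *
print(bot.get_state()['joint_pos'])"
```

```text
[-0.79713    -0.03556968  0.35289975  2.12774601  0.01396618  1.04720663
  1.11428792]
```

Call:
{"name": "step_arm", "arguments": {"moves": [[[0, 0, 0, -0.1, -0.7, 0, 1], [0, 0, 0, -0.1, -0.85, 0, 1], [0, 0, 0, -0.1, -0.85, 0, 1], [0, 0, 0, -0.1, -0.85, 0, 1], [0, 0, 0, -0.1, -0.85, 0, 1], [0, 0, 0, -0.1, -0.85, 0, 1], [0, 0, 0, -0.1, -0.85, 0, 1], [0, 0, 0, -0.1, -0.7, 0, 1], [0, 0, 0, 0, -0.4, 0, 1], [0, 0, 0, 0, 0, 0, 1]]]}}

```text
clock: 3.15
tcp_pos: [0.4469, -0.2246, 0.2474]
ee_rot: [[-1.0, 0.003, -0.0], [0.003, 1.0, -0.001], [0.0, -0.001, -1.0]]
force: [0.0, -0.5, 1.1]
finger_gap: 0.0937
```

Call:
{"name": "step_arm", "arguments": {"moves": [[[0, 0, 0.08, 0, 0, 0, 1], [0, 0, 0.149, 0, 0, 0, 1], [0, 0, 0.149, 0, 0, 0, 1], [0, 0, 0.149, 0, 0, 0, 1], [0, 0, 0.149, 0, 0, 0, 1], [0, 0, 0.149, 0, 0, 0, 1], [0, 0, 0.149, 0, 0, 0, 1], [0, 0, 0.149, 0, 0, 0, 1], [0, 0, 0.149, 0, 0, 0, 1], [0, 0, 0.149, 0, 0, 0, 1], [0, 0, 0.149, 0, 0, 0, 1], [0, 0, 0.06, 0, 0, 0, 1]]]}}

```text
clock: 4.35
tcp_pos: [0.4472, -0.2212, 0.2473]
ee_rot: [[0.064, 0.998, -0.0], [0.998, -0.064, 0.0], [0.0, -0.0, -1.0]]
force: [0.3, 0.5, -0.3]
finger_gap: 0.0939
```

Call:
{"name": "step_arm", "arguments": {"moves": [[[0, 0, 0, -0.6, 0.1, 0, 1], [0, 0, 0, -0.7, 0.1, 0, 1], [0, 0, 0, 0, 0, 0, 1], [0, 0, 0, 0, 0, 0, 1]]]}}

```text
clock: 4.75
tcp_pos: [0.4528, -0.288, 0.247]
ee_rot: [[0.06, 0.998, -0.001], [0.998, -0.06, 0.0], [0.0, -0.001, -1.0]]
force: [-0.0, 0.8, 0.1]
finger_gap: 0.0939
```

Run:
```python
from h import *
c=cap('wrist','w1')
```

```text
(no output)
```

View pics/w1.png

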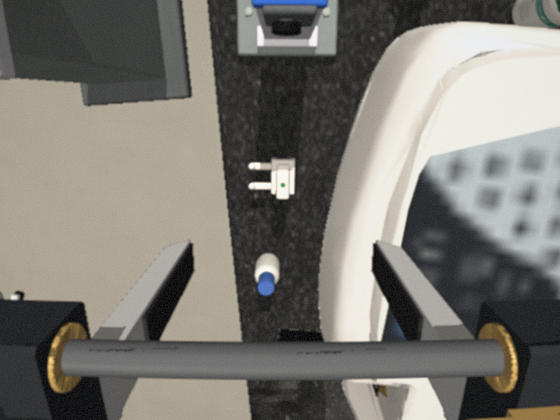

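Run:
```python
from h import *
np.set_printoptions(precision=4,suppress=True)
crop('w1',230,145,310,215,8)
c=load('w1'); s=c['state']
print(s['tcp_pos'],proj(c,[s['tcp_pos'],[.4528,-.288,0],[.4528,-.2865,.067]]))
```

```text
[ 0.4528 -0.288   0.247 ] [[283.9578 273.5133]
 [283.4226 173.2767]
 [283.3867 185.3159]]
```

View pics/w1_c230_145.png

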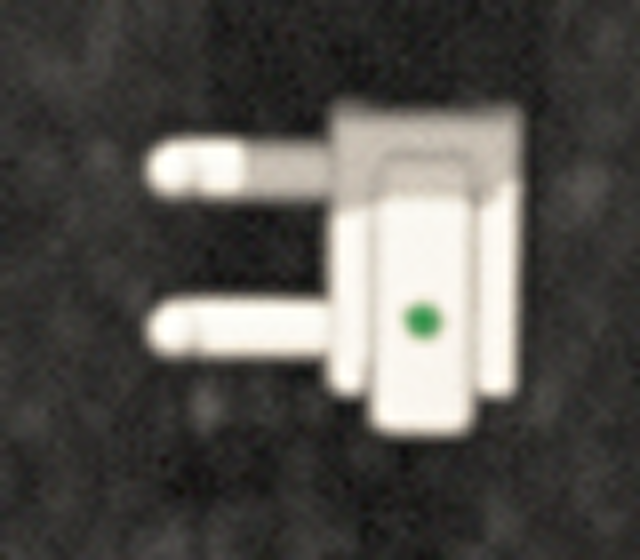

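Run:
```python
from h import *
np.set_printoptions(precision=3,suppress=True)
P=np.concatenate([cloud(load(n)).reshape(-1,3) for n in('scene0','side0','w1')])
P=P[(P[:,0]>.49)&(P[:,1]<-.18)&(P[:,1]>-.38)]
for z in np.arange(.02,.3,.03):
    q=P[(P[:,2]>=z)&(P[:,2]<z+.03)]
    if len(q): print('%.2f'%z,np.percentile(q[:,0],[.5,2]),len(q))
```

```text
0.02 [0.491 0.492] 2379
0.05 [0.494 0.495] 3680
0.08 [0.5   0.503] 13265
0.11 [0.54  0.547] 42635
0.14 [0.65  0.655] 15866
0.17 [0.817 0.824] 2979
0.20 [0.498 0.499] 1770
0.23 [0.498 0.498] 1929
0.26 [0.498 0.499] 2884
0.29 [0.499 0.499] 2884
```

Call:
{"name": "step_arm", "arguments": {"moves": [[[0, 0, 0, 0.03, -0.01, 0.3, 0.4], [0, 0, 0, 0, 0, 0.7, 0.4], [0, 0, 0, 0, 0, 0.7, 0.4], [0, 0, 0, 0, 0, 0.3, 0.4], [0, 0, 0, 0, 0, 0, 0.4], [0, 0, 0, 0, 0, 0, 0.4]]]}}

```text
clock: 5.4
tcp_pos: [0.4522, -0.2875, 0.1482]
ee_rot: [[0.059, 0.998, 0.0], [0.998, -0.059, -0.0], [-0.0, 0.0, -1.0]]
force: [-0.3, -0.3, 0.8]
finger_gap: 0.0496
```

Run:
```python
from h import *
c=cap('wrist','w2'); cap('side','s2')
print(c['state']['finger_gap'])
crop('s2',205,260,315,340,7)
```

```text
0.049646882339877206
```

View pics/w2.png

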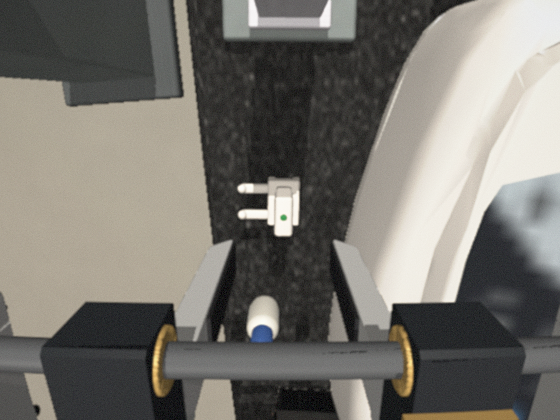

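View pics/s2_c205_260.png

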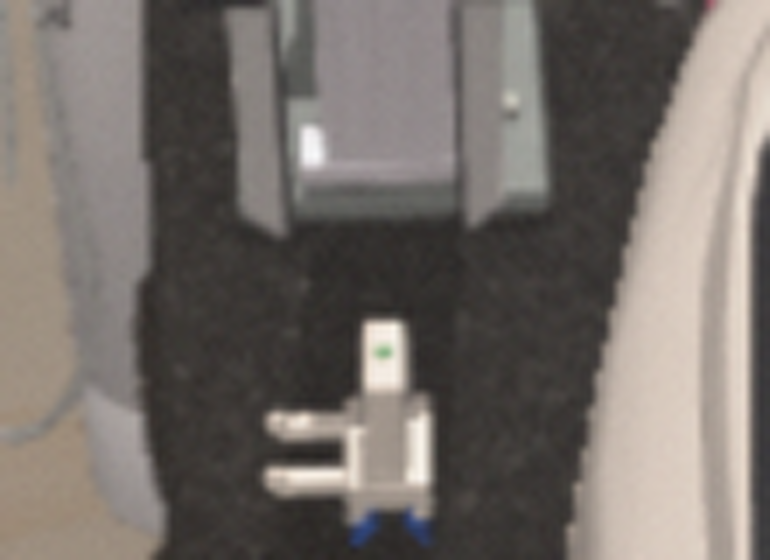

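Run:
```python
from h import *
np.set_printoptions(precision=3,suppress=True)
P=np.concatenate([cloud(load(n)).reshape(-1,3) for n in('scene0','side0')])
P=P[(P[:,0]>.44)&(P[:,1]<-.18)&(P[:,1]>-.38)&(P[:,2]>.07)]
for z in np.arange(.07,.16,.02):
  for y in np.arange(-.37,-.18,.04):
    q=P[(P[:,2]>=z)&(P[:,2]<z+.02)&(abs(P[:,1]-y)<.02)]
    if len(q): print('%.2f %.2f'%(z,y),np.percentile(q[:,0],[0,3]),len(q))
```

```text
0.07 -0.37 [0.495 0.497] 318
0.07 -0.33 [0.501 0.503] 300
0.07 -0.29 [0.511 0.512] 101
0.07 -0.25 [0.524 0.526] 162
0.07 -0.21 [0.539 0.54 ] 131
0.09 -0.37 [0.501 0.504] 631
0.09 -0.33 [0.505 0.51 ] 679
0.09 -0.29 [0.516 0.52 ] 353
0.09 -0.25 [0.527 0.532] 462
0.09 -0.21 [0.541 0.546] 457
0.11 -0.37 [0.53  0.535] 987
0.11 -0.33 [0.534 0.54 ] 1223
0.11 -0.29 [0.541 0.547] 849
0.11 -0.25 [0.553 0.559] 900
0.11 -0.21 [0.563 0.574] 828
0.13 -0.37 [0.585 0.6  ] 1496
0.13 -0.33 [0.584 0.604] 1911
0.13 -0.29 [0.594 0.608] 1488
0.13 -0.25 [0.601 0.617] 1382
0.13 -0.21 [0.608 0.632] 1496
0.15 -0.37 [0.701 0.716] 1922
0.15 -0.33 [0.704 0.723] 2638
0.15 -0.29 [0.709 0.726] 2023
0.15 -0.25 [0.714 0.73 ] 1581
0.15 -0.21 [0.721 0.741] 1460
```

Run:
```python
from h import *
np.set_printoptions(precision=4,suppress=True)
crop('w2',230,165,310,245,7)
c=load('w2'); 
print(proj(c,[[.4522,-.2875,.067],[.4522,-.2865,.067]]),c['state']['tcp_pos'])
```

```text
[[283.5364 219.615 ]
 [283.4492 218.2179]] [ 0.4522 -0.2875  0.1482]
```

View pics/w2_c230_165.png

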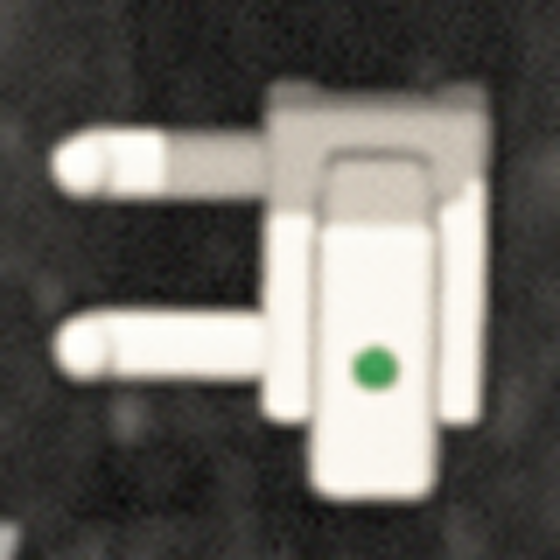

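Call:
{"name": "step_arm", "arguments": {"moves": [[[0, 0, 0, 0.03, 0, 0.4, 0.4], [0, 0, 0, 0, 0, 0.6, 0.4], [0, 0, 0, 0, 0, 0.5, 0.4], [0, 0, 0, 0, 0, 0.3, 0.4], [0, 0, 0, 0, 0, 0, 0.4], [0, 0, 0, 0, 0, 0, 0.4]]]}}

```text
clock: 6.1
tcp_pos: [0.4524, -0.2865, 0.0585]
ee_rot: [[0.059, 0.998, 0.001], [0.998, -0.059, -0.0], [-0.0, 0.001, -1.0]]
force: [0.4, -0.3, 0.1]
finger_gap: 0.0374
```

Call:
{"name": "step_arm", "arguments": {"moves": [[[0, 0, 0, 0, 0, 0, 0.1], [0, 0, 0, 0, 0, 0, 0], [0, 0, 0, 0, 0, 0, 0], [0, 0, 0, 0, 0, 0, 0], [0, 0, 0, 0, 0, 0, 0], [0, 0, 0, 0, 0, 0, 0], [0, 0, 0, 0, 0, 0, 0]]], "newtons": 25}}

```text
clock: 6.8
tcp_pos: [0.4522, -0.2861, 0.0577]
ee_rot: [[0.059, 0.998, 0.0], [0.998, -0.059, -0.0], [-0.0, 0.0, -1.0]]
force: [-0.0, 1.3, 5.7]
finger_gap: 0.0115
```

Call:
{"name": "step_arm", "arguments": {"moves": [[[0, 0, 0, 0, 0, -0.1, 0], [0, 0, 0, 0, 0, -0.5, 0], [0, 0, 0, 0, 0, -0.8, 0], [0, 0, 0, 0, 0, -0.8, 0], [0, 0, 0, 0, 0, -0.8, 0], [0, 0, 0, 0, 0, -0.5, 0], [0, 0, 0, 0, 0, 0, 0], [0, 0, 0, 0, 0, 0, 0]]]}}

```text
clock: 7.6
tcp_pos: [0.4519, -0.2857, 0.2325]
ee_rot: [[0.059, 0.998, 0.001], [0.998, -0.059, 0.0], [0.0, 0.001, -1.0]]
force: [-0.2, -0.5, -1.1]
finger_gap: 0.0117
```

Run:
```python
from h import *
np.set_printoptions(precision=4,suppress=True)
c=cap('wrist','w3'); cap('side','s3'); 
s=bot.get_state(); print(s['force'],s['torque'],s['tcp_pos'],s['finger_gap'])
crop('s3',205,210,315,310,7)
```

```text
[-0.393   0.4826 -0.9364] [-0.0499  0.0657 -0.0197] [ 0.4514 -0.2856  0.2315] 0.011980825980196692
```

View pics/w3.png

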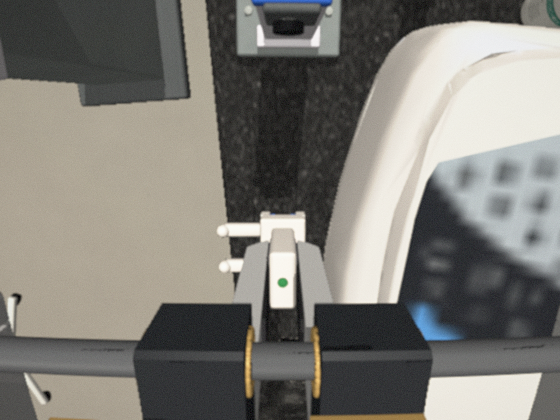

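View pics/s3_c205_210.png

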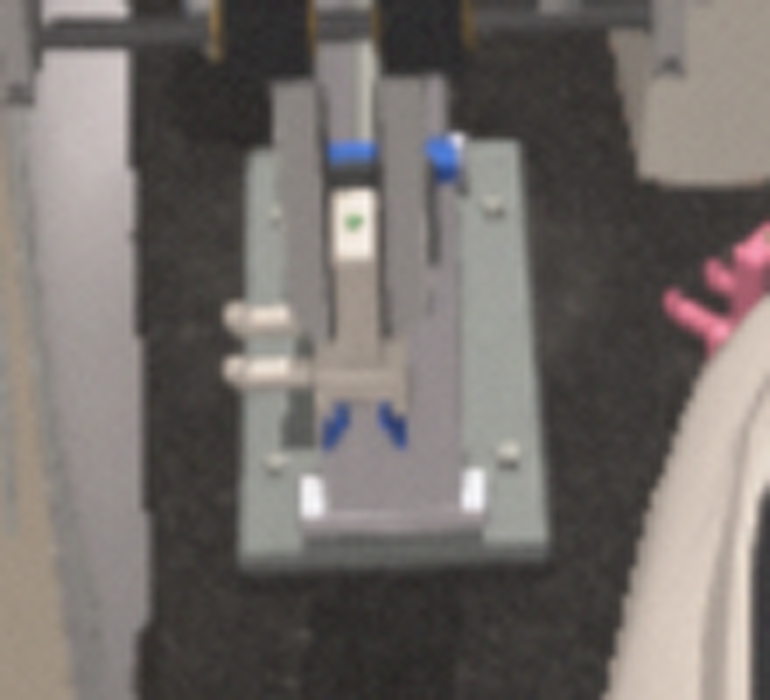

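Run:
```python
from h import *
from scipy.optimize import least_squares
np.set_printoptions(precision=4,suppress=True)
Qs=[]
for n in('scene0','side0'):
    P=cloud(load(n)).reshape(-1,3)
    m=(abs(P[:,0]-.468)<.016)&(P[:,1]>-.13)&(P[:,1]<.0)&(P[:,2]>.125)&(P[:,2]<.155); Q=P[m]; Qs.append(Q)
Qs.append(np.concatenate(Qs))
for Q in Qs:
    y0=-.065
    def f(p):
        dx=Q[:,0]-(p[0]+p[1]*(Q[:,1]-y0)); dz=Q[:,2]-(p[2]+p[3]*(Q[:,1]-y0))
        return np.hypot(dx,dz)-.006
    r=least_squares(f,[.467,.05,.139,0],loss='soft_l1',f_scale=.001); print(r.x,np.abs(r.fun).mean(),len(Q))
# base edges from side depth: points on plate
```

```text
[ 0.4693  0.0661  0.1377 -0.0016] 0.0007797158073285569 129
[0.4673 0.067  0.139  0.0061] 0.0007561351935484943 181
[0.4681 0.0703 0.1385 0.0037] 0.0010101079025904595 310
```

Call:
{"name": "step_arm", "arguments": {"moves": [[[0, 0, 0, 0.1, 0, -0.3, 0], [0, 0, 0, 0.3, 0, -0.3, 0], [0, 0, 0, 0.3, 0, 0, 0], [0, 0, 0, 0, 0, 0, 0], [0, 0, 0, 0, 0, 0, 0]]]}}

```text
clock: 8.2
tcp_pos: [0.4537, -0.251, 0.2618]
ee_rot: [[0.058, 0.998, -0.001], [0.998, -0.058, 0.0], [-0.0, -0.001, -1.0]]
force: [0.3, -0.3, -1.0]
finger_gap: 0.0118
```

Run:
```python
from h import *
np.set_printoptions(precision=4,suppress=True)
c=cap('wrist','w4'); print(c['state']['tcp_pos'])
```

```text
[ 0.4537 -0.251   0.2618]
```

View pics/w4.png

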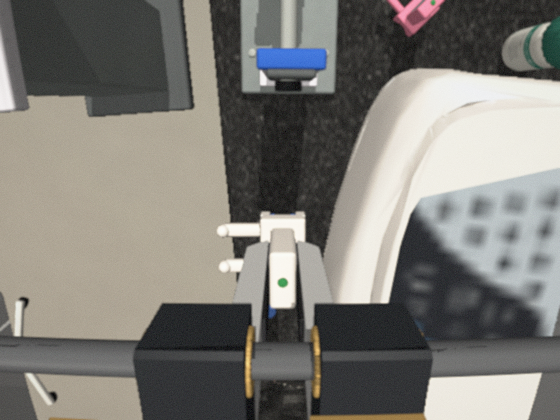

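Call:
{"name": "step_arm", "arguments": {"moves": [[[0, 0, 0, 0.4, 0.03, 0, 0], [0, 0, 0, 0.6, 0.03, 0, 0], [0, 0, 0, 0.5, 0, 0, 0], [0, 0, 0, 0, 0, 0, 0], [0, 0, 0, 0, 0, 0, 0]]]}}

```text
clock: 8.75
tcp_pos: [0.4613, -0.1768, 0.2623]
ee_rot: [[0.059, 0.998, -0.0], [0.998, -0.059, -0.0], [-0.0, -0.0, -1.0]]
force: [0.0, -1.0, -0.9]
finger_gap: 0.0118
```

Run:
```python
from h import *
np.set_printoptions(precision=4,suppress=True)
c=cap('wrist','w5'); print(c['state']['tcp_pos']); crop('w5',200,40,360,200,4)
```

```text
[ 0.4613 -0.1768  0.2623]
```

View pics/w5.png

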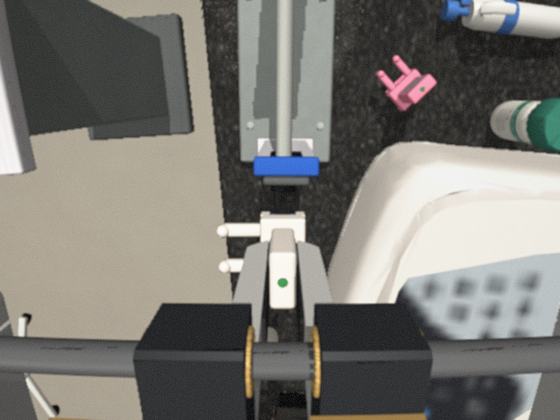

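Run:
```python
from h import *
np.set_printoptions(precision=4,suppress=True)
c=load('w5'); g=cv2.cvtColor(c['frame'],cv2.COLOR_RGB2GRAY).astype(float)
for v in range(5,140,15):
    print(v,g[v-1:v+2,268:302].mean(0).astype(int))
```

```text
5 [114 115 113 113 114 112 113 112 119 142 162 176 191 195 201 205 208 203
 199 192 184 173 161 143 127 110 111 112 112 114 114 114 112 113]
20 [115 113 115 115 114 114 112 113 121 146 165 181 194 200 203 205 207 205
 197 191 181 172 157 145 123 110 111 110 113 112 113 113 116 113]
35 [115 115 114 110 112 112 110 111 121 148 165 182 194 202 207 206 204 202
 200 188 180 169 155 140 119 107 110 111 113 113 111 114 112 112]
50 [112 112 111 113 111 115 113 112 122 151 170 184 198 204 207 206 208 202
 195 188 180 167 152 134 119 107 111 115 113 112 109 111 112 117]
65 [112 111 111 110 111 112 111 112 125 152 171 184 198 203 206 205 204 202
 194 184 177 163 150 131 113 108 111 111 112 113 108 115 135 156]
80 [112 112 110 109 110 108 112 109 125 154 171 189 198 208 204 203 204 198
 191 186 175 161 149 126 112 110 110 113 108 110 111 115 132 157]
95 [112 112 111 113 110 112 111 113 127 156 174 189 201 206 206 202 200 198
 189 182 174 162 148 123 107 105 111 111 113 130 155 160 160 162]
110 [110 110 108 109 109 109 109 114 129 157 174 192 202 205 205 203 203 195
 189 179 170 158 142 121 105 104 112 110 112 129 152 161 163 163]
125 [149 126 110 108 114 108 108 111 131 157 174 191 201 203 201 200 199 194
 186 178 168 154 135 126 139 154 159 161 160 158 158 160 160 159]
```

View pics/w5_c200_40.png

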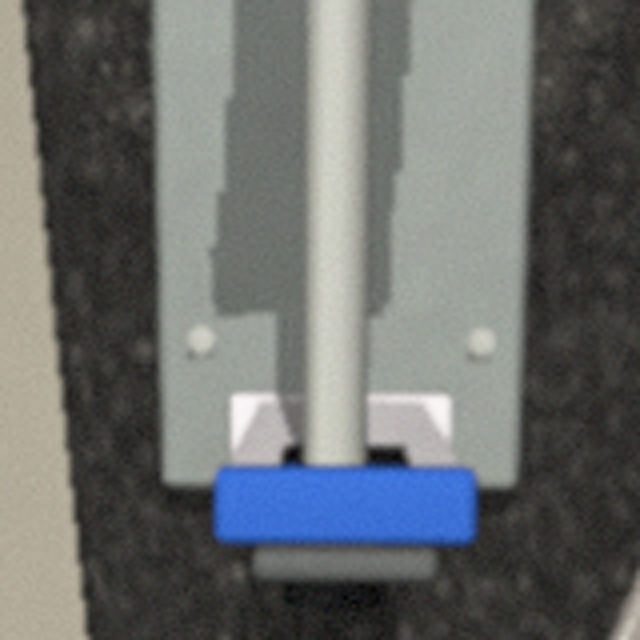

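Run:
```python
from h import *
np.set_printoptions(precision=4,suppress=True)
c=load('w5'); g=cv2.cvtColor(c['frame'],cv2.COLOR_RGB2GRAY).astype(float)
k=cv2.GaussianBlur(g,(1,5),0)
rows=np.arange(3,118,4); L=[];Rr=[]
for v in rows:
    a=k[v,268:304]; bgL=np.median(a[:6]); 
    i=np.where(a>bgL+22)[0]; i0=i[0]; l=268+i0-1+(bgL+22-a[i0-1])/(a[i0]-a[i0-1])
    bgR=108; j=18
    while a[j]>bgR+15: j+=1
    r=268+j-1+(a[j-1]-bgR-15)/(a[j-1]-a[j]); L.append(l);Rr.append(r)
L=np.array(L);Rr=np.array(Rr); pl=np.polyfit(rows,L,1); pr=np.polyfit(rows,Rr,1)
print(pl,pr, (L-np.polyval(pl,rows)).std(),(Rr-np.polyval(pr,rows)).std())
s=c['state']; R=np.array(s['ee_rot']); tp=np.array(s['tcp_pos'])
for v in (10,60,110):
    u=(np.polyval(pl,v)+np.polyval(pr,v))/2; w=np.polyval(pr,v)-np.polyval(pl,v)
    o,d=ray(c,u,v); zc=c['mtx'][0][0]*.012/w
    zm=np.median(c['z_map'][v-2:v+3,int(u)-1:int(u)+3])
    for z in (.136,.139): 
        X=pt(c,u,v,z); print(v,round(u,2),round(w,2),X,'tool',R.T@(X-tp))
    print('z by width',(o+d*zc)[2],'z depthmap surf',(o+d*zm)[2])
print(proj(c,[tp]),)
# base plate right/left edges & yaw
for p in [(200+160/4,40+120/4),(200+164/4,40+480/4),(200+530/4,40+120/4),(200+519/4,40+482/4)]:
    X=pt(c,*p,.01); print('base',X)
print('pin',R.T@(pt(c,283,282.5,.262+.0105)-tp))
for p in [(200+215/4,40+468/4),(200+475/4,40+468/4),(200+215/4,40+543/4),(200+475/4,40+543/4)]: print('cap',pt(c,*p,.154), c['z_map'][int(p[1])+ (3 if p[1]<160 else -3),285])
print('cap depth z',pt(c,286,166))
```

```text
[ -0.0056 276.7399] [ -0.0132 292.3498] 0.04279568936769799 0.04822091330989131
10 284.45 15.53 [ 0.4703 -0.0361  0.136 ] tool [0.141  0.0008 0.1262]
10 284.45 15.53 [ 0.4703 -0.0367  0.139 ] tool [0.1404 0.0008 0.1232]
z by width 0.10364828961304562 z depthmap surf 0.14458311013509445
60 283.98 15.15 [ 0.468 -0.07   0.136] tool [0.1071 0.0005 0.1262]
60 283.98 15.15 [ 0.4679 -0.0703  0.139 ] tool [0.1068 0.0004 0.1232]
z by width 0.10694772501362731 z depthmap surf 0.14489246882155693
110 283.51 14.77 [ 0.4655 -0.1055  0.136 ] tool [0.0715 0.0001 0.1263]
110 283.51 14.77 [ 0.4655 -0.1054  0.139 ] tool [0.0715 0.0001 0.1233]
z by width 0.11014049187533315 z depthmap surf 0.1441046185048533
[[283.9603 273.514 ]]
base [ 0.4221 -0.0643  0.01  ]
base [ 0.4149 -0.16    0.01  ]
base [ 0.5197 -0.0701  0.01  ]
base [ 0.5139 -0.1665  0.01  ]
pin [ 0.0007 -0.0005 -0.0102]
cap [ 0.4421 -0.1368  0.154 ] 0.2668239
cap [ 0.489  -0.1396  0.154 ] 0.2668239
cap [ 0.441  -0.1506  0.154 ] 0.26902008
cap [ 0.4885 -0.1534  0.154 ] 0.26902008
cap depth z [ 0.465  -0.1448  0.1539]
```

Call:
{"name": "step_arm", "arguments": {"moves": [[[0, 0, 0.01, 0.3, 0, 0, 0], [0, 0, 0, 0.6, 0, 0, 0], [0, 0, 0, 0.6, 0, 0, 0], [0, 0, 0, 0.5, 0, 0.2, 0], [0, 0, 0, 0.15, 0, 0.4, 0], [0, 0, 0, 0, 0, 0.3, 0], [0, 0, 0, 0, 0, 0, 0], [0, 0, 0, 0, 0, 0, 0]]]}}

```text
clock: 9.6
tcp_pos: [0.4686, -0.0706, 0.2177]
ee_rot: [[0.071, 0.997, -0.001], [0.997, -0.071, -0.001], [-0.001, -0.0, -1.0]]
force: [0.7, -0.9, 0.1]
finger_gap: 0.012
```

Run:
```python
from h import *
np.set_printoptions(precision=4,suppress=True)
c=cap('wrist','w6'); cap('side','s6'); cap('scene','c6');crop('s6',210,150,320,250,7);crop('c6',220,160,330,260,7)
s=bot.get_state(); print(s['force'],s['torque'],s['tcp_pos'],s['finger_gap'])
```

```text
[-0.1048 -0.1321  0.3555] [-0.1094  0.0215  0.0368] [ 0.4691 -0.0699  0.2182] 0.011818289185819382
```

View pics/w6.png

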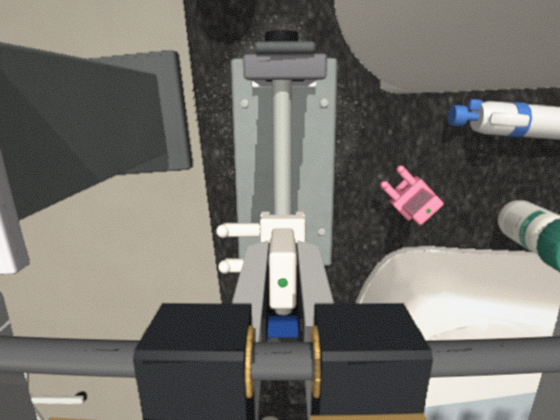

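View pics/s6_c210_150.png

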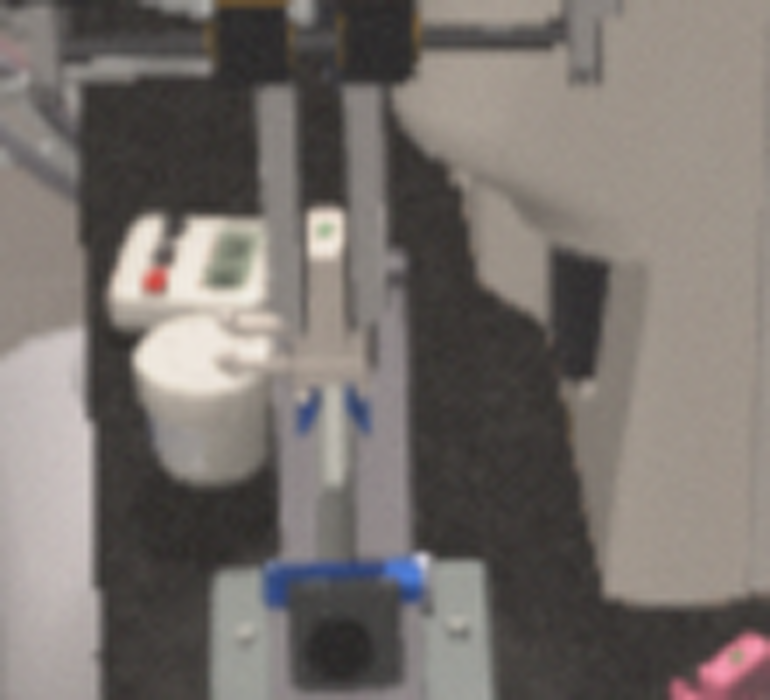

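View pics/c6_c220_160.png

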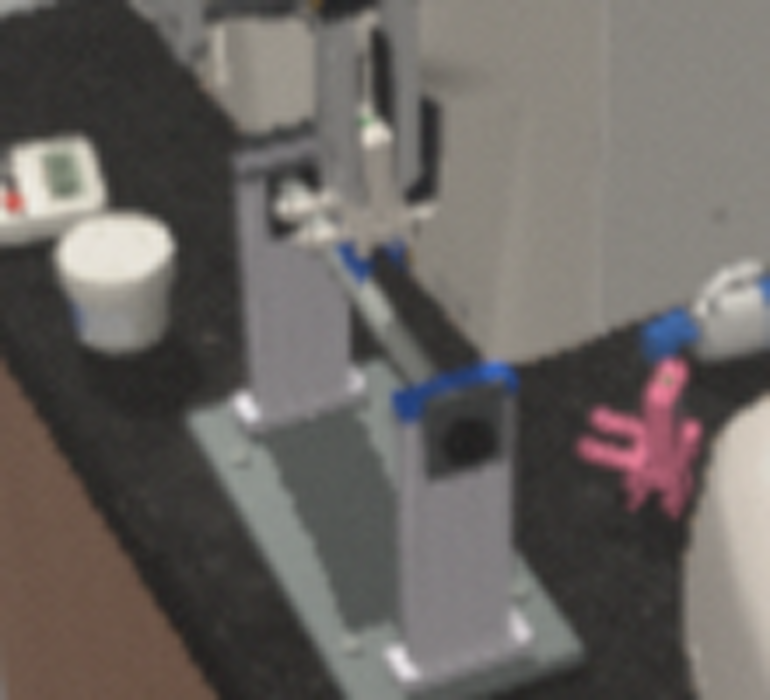

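Call:
{"name": "step_arm", "arguments": {"moves": [[[0, 0, 0, 0, 0, 0.12, 0], [0, 0, 0, 0, 0, 0.12, 0], [0, 0, 0, 0, 0, 0.05, 0], [0, 0, 0, 0, 0, 0, 0], [0, 0, 0, 0, 0, 0, 0]]]}}

```text
clock: 10.25
tcp_pos: [0.4686, -0.0693, 0.2029]
ee_rot: [[0.069, 0.998, -0.0], [0.998, -0.069, -0.0], [-0.0, -0.0, -1.0]]
force: [0.6, 0.0, -0.9]
finger_gap: 0.0119
```

Call:
{"name": "step_arm", "arguments": {"moves": [[[0, 0, 0, 0, 0, 0.04, 0], [0, 0, 0, 0, 0, 0.04, 0], [0, 0, 0, 0, 0, 0, 0], [0, 0, 0, 0, 0, 0, 0]]]}}

```text
clock: 10.65
tcp_pos: [0.4686, -0.0692, 0.1989]
ee_rot: [[0.069, 0.998, -0.0], [0.998, -0.069, -0.0], [-0.0, -0.0, -1.0]]
force: [0.3, -0.1, -0.9]
finger_gap: 0.0117
```

Call:
{"name": "step_arm", "arguments": {"moves": [[[0, 0, 0, 0, 0, 0.03, 0], [0, 0, 0, 0, 0, 0.03, 0], [0, 0, 0, 0, 0, 0, 0], [0, 0, 0, 0, 0, 0, 0]]]}}

```text
clock: 11.05
tcp_pos: [0.4686, -0.0692, 0.1959]
ee_rot: [[0.069, 0.998, -0.0], [0.998, -0.069, -0.0], [-0.0, -0.0, -1.0]]
force: [-0.2, 0.1, -0.9]
finger_gap: 0.0117
```

Call:
{"name": "step_arm", "arguments": {"moves": [[[0, 0, 0, 0, 0, 0.03, 0], [0, 0, 0, 0, 0, 0.03, 0], [0, 0, 0, 0, 0, 0, 0], [0, 0, 0, 0, 0, 0, 0]]]}}

```text
clock: 11.45
tcp_pos: [0.4686, -0.0692, 0.1929]
ee_rot: [[0.069, 0.998, -0.0], [0.998, -0.069, -0.0], [-0.0, -0.0, -1.0]]
force: [-0.4, 1.0, 0.2]
finger_gap: 0.0121
```

Call:
{"name": "step_arm", "arguments": {"moves": [[[0, 0, 0, 0, 0, 0.03, 0], [0, 0, 0, 0, 0, 0, 0], [0, 0, 0, 0, 0, 0, 0]]]}}

```text
clock: 11.75
tcp_pos: [0.4687, -0.0692, 0.1915]
ee_rot: [[0.069, 0.998, 0.0], [0.998, -0.069, -0.0], [-0.0, 0.0, -1.0]]
force: [-0.2, 0.7, 0.4]
finger_gap: 0.0121
```

Run:
```python
from h import *
np.set_printoptions(precision=3,suppress=True)
for i in range(1):
    s=bot.get_state(); print(s['force'],s['torque'])
cap('side','s7'); crop('s7',240,160,300,220,10)
s=bot.get_state(); print(s['force'],s['torque'])
```

```text
[-0.227  0.745  0.435] [-0.07   0.024  0.006]
[ 0.901 -0.515  0.107] [-0.039 -0.005 -0.01 ]
```

View pics/s7_c240_160.png

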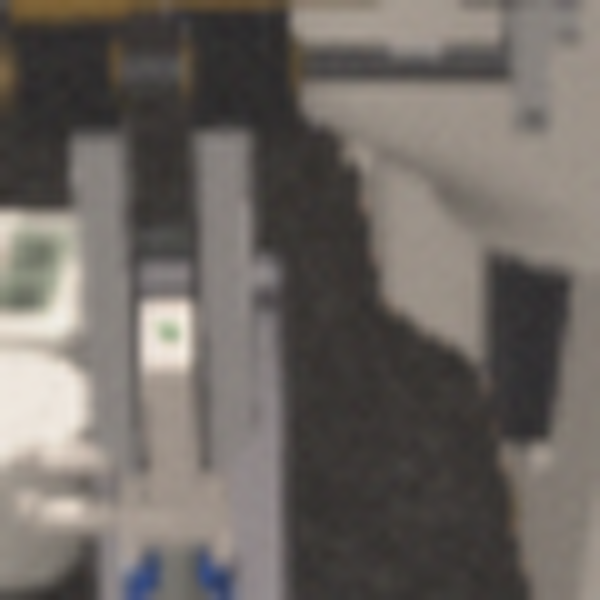

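Call:
{"name": "step_arm", "arguments": {"moves": [[[0, 0, 0, 0, 0, 0.03, 0], [0, 0, 0, 0, 0, 0, 0], [0, 0, 0, 0, 0, 0, 0]]]}}

```text
clock: 12.1
tcp_pos: [0.4688, -0.0692, 0.19]
ee_rot: [[0.069, 0.998, 0.0], [0.998, -0.069, -0.0], [-0.0, 0.0, -1.0]]
force: [0.7, -0.2, 1.5]
finger_gap: 0.0121
```

Call:
{"name": "step_arm", "arguments": {"moves": [[[0, 0, 0, 0, 0, 0.03, 0], [0, 0, 0, 0, 0, 0, 0], [0, 0, 0, 0, 0, 0, 0]]]}}

```text
clock: 12.4
tcp_pos: [0.4686, -0.0692, 0.1884]
ee_rot: [[0.069, 0.998, -0.0], [0.998, -0.069, -0.0], [-0.0, -0.0, -1.0]]
force: [0.7, 0.2, -0.6]
finger_gap: 0.0122
```

Call:
{"name": "step_arm", "arguments": {"moves": [[[0, 0, 0, 0, 0, 0.03, 0], [0, 0, 0, 0, 0, 0, 0], [0, 0, 0, 0, 0, 0, 0]]]}}

```text
clock: 12.7
tcp_pos: [0.4685, -0.0692, 0.1868]
ee_rot: [[0.069, 0.998, -0.0], [0.998, -0.069, -0.0], [-0.0, -0.0, -1.0]]
force: [-0.2, 1.0, -2.0]
finger_gap: 0.012
```

Call:
{"name": "step_arm", "arguments": {"moves": [[[0, 0, 0, 0, 0, 0.03, 0], [0, 0, 0, 0, 0, 0, 0], [0, 0, 0, 0, 0, 0, 0]]]}}

```text
clock: 13.0
tcp_pos: [0.4685, -0.0692, 0.1854]
ee_rot: [[0.069, 0.998, -0.0], [0.998, -0.069, -0.0], [-0.0, -0.0, -1.0]]
force: [1.7, 0.6, -2.7]
finger_gap: 0.012
```

Run:
```python
from h import *
np.set_printoptions(precision=3,suppress=True)
cap('side','s8'); crop('s8',240,160,300,220,10);cap('wrist','w8'); crop('w8',230,200,330,300,6)
s=bot.get_state(); print(s['force'],s['torque'],s['tcp_pos'])
```

```text
[ 0.921  0.214 -4.495] [-0.089 -0.097  0.081] [ 0.469 -0.069  0.185]
```

View pics/s8_c240_160.png

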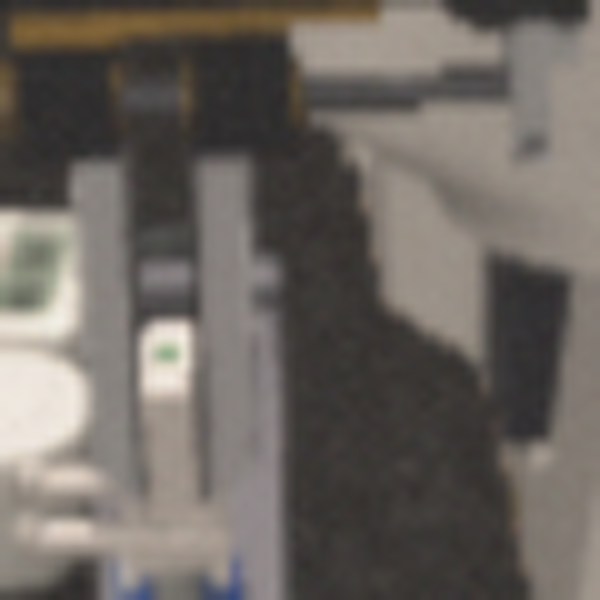

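View pics/w8_c230_200.png

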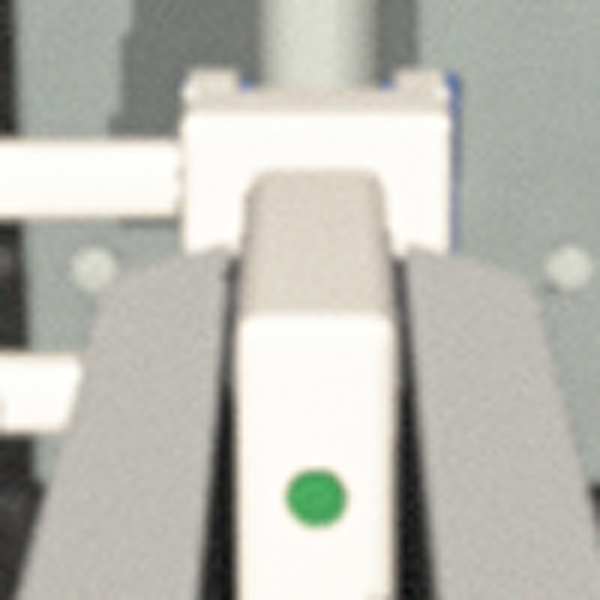

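Call:
{"name": "step_arm", "arguments": {"moves": [[[0, 0, 0, 0, 0, 0.03, 0], [0, 0, 0, 0, 0, 0, 0], [0, 0, 0, 0, 0, 0, 0]]]}}

```text
clock: 13.4
tcp_pos: [0.4686, -0.0692, 0.1839]
ee_rot: [[0.069, 0.998, -0.0], [0.998, -0.069, -0.0], [-0.0, -0.0, -1.0]]
force: [1.3, 0.2, -3.7]
finger_gap: 0.0119
```

Call:
{"name": "step_arm", "arguments": {"moves": [[[0, 0, 0, 0, 0, 0.03, 0], [0, 0, 0, 0, 0, 0, 0], [0, 0, 0, 0, 0, 0, 0]]]}}

```text
clock: 13.7
tcp_pos: [0.4686, -0.0692, 0.1824]
ee_rot: [[0.069, 0.998, -0.0], [0.998, -0.069, -0.0], [-0.0, -0.0, -1.0]]
force: [0.1, 0.7, -2.0]
finger_gap: 0.0118
```

Call:
{"name": "step_arm", "arguments": {"moves": [[[0, 0, 0, 0, 0, 0.02, 0], [0, 0, 0, 0, 0, 0, 0], [0, 0, 0, 0, 0, 0, 0]]]}}

```text
clock: 14.0
tcp_pos: [0.4687, -0.0692, 0.1815]
ee_rot: [[0.069, 0.998, 0.0], [0.998, -0.069, -0.0], [-0.0, 0.0, -1.0]]
force: [0.0, -0.6, -0.3]
finger_gap: 0.0121
```

Run:
```python
from h import *
np.set_printoptions(precision=3,suppress=True)
cap('side','s9'); crop('s9',240,160,300,220,10);cap('wrist','w9'); crop('w9',230,200,330,300,6)
s=bot.get_state(); print(s['force'],s['torque'],s['tcp_pos'])
```

```text
[-0.346  0.53   0.321] [-0.086  0.125 -0.061] [ 0.469 -0.069  0.182]
```

View pics/s9_c240_160.png

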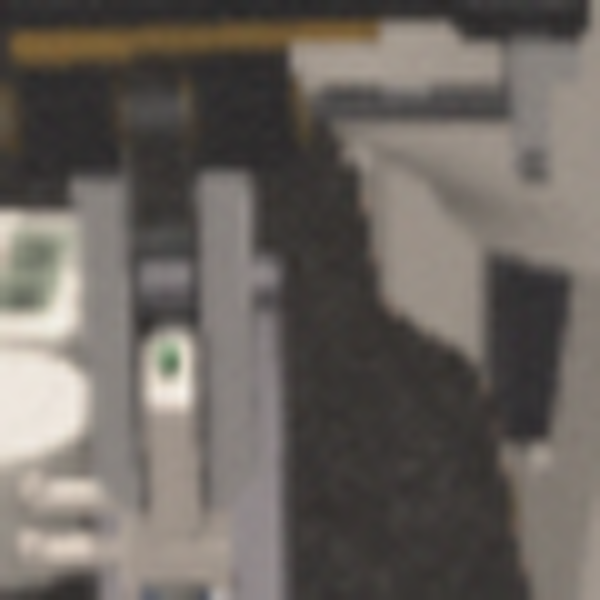

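View pics/w9_c230_200.png

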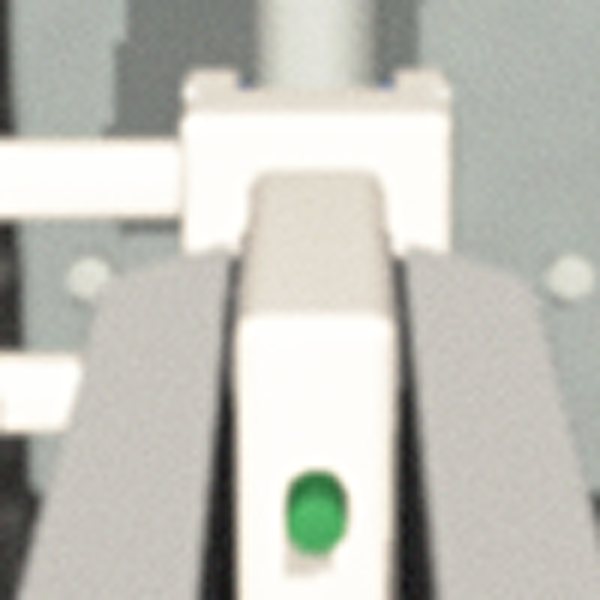

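Call:
{"name": "step_arm", "arguments": {"moves": [[[0, 0, 0, 0, 0, 0.015, 0], [0, 0, 0, 0, 0, 0, 0], [0, 0, 0, 0, 0, 0, 0]]]}}

```text
clock: 14.4
tcp_pos: [0.4688, -0.0692, 0.181]
ee_rot: [[0.069, 0.998, 0.0], [0.998, -0.069, 0.0], [0.0, 0.0, -1.0]]
force: [-2.6, -0.4, 12.1]
finger_gap: 0.0117
```

Call:
{"name": "step_arm", "arguments": {"moves": [[[0, 0, 0, 0, 0, 0.01, 0], [0, 0, 0, 0, 0, 0, 0], [0, 0, 0, 0, 0, 0, 0]]]}}

```text
clock: 14.7
tcp_pos: [0.4689, -0.0693, 0.1809]
ee_rot: [[0.069, 0.998, -0.0], [0.998, -0.069, 0.001], [0.001, -0.0, -1.0]]
force: [-7.7, 0.7, 22.6]
finger_gap: 0.0117
```

Call:
{"name": "step_arm", "arguments": {"moves": [[[0, 0, 0, 0, 0, -0.018, 0], [0, 0, 0, 0, 0, 0, 0], [0, 0, 0, 0, 0, 0, 0]]]}}

```text
clock: 15.0
tcp_pos: [0.4688, -0.0692, 0.1812]
ee_rot: [[0.069, 0.998, 0.0], [0.998, -0.069, -0.0], [-0.0, 0.0, -1.0]]
force: [-0.8, 0.1, 3.6]
finger_gap: 0.0122
```

Run:
```python
from h import *
np.set_printoptions(precision=3,suppress=True)
cap('side','s10'); crop('s10',240,160,300,220,10);cap('wrist','w10'); crop('w10',230,200,330,300,6)
s=bot.get_state(); print(s['force'],s['torque'],s['tcp_pos'])
```

```text
[-0.042  0.242  3.095] [-0.084  0.117  0.009] [ 0.469 -0.069  0.181]
```

View pics/s10_c240_160.png

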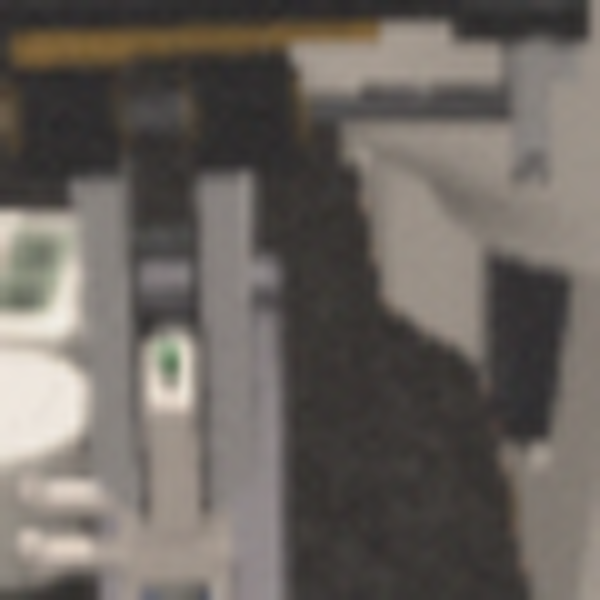

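View pics/w10_c230_200.png

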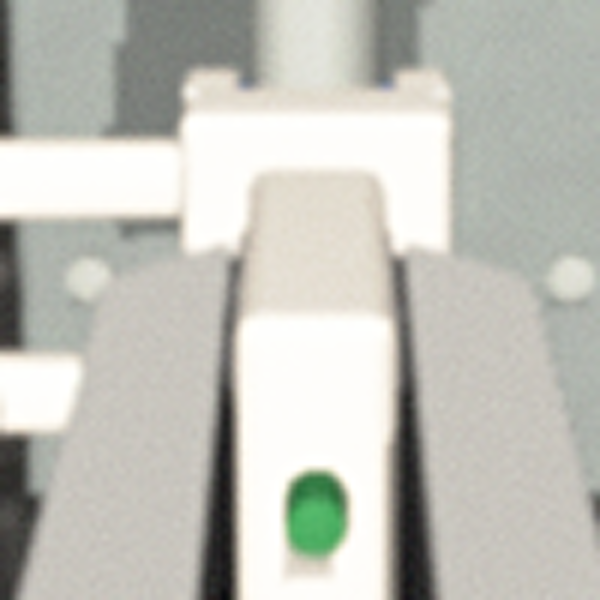

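Call:
{"name": "step_arm", "arguments": {"moves": [[[0, 0, 0, -0.03, 0, 0, 0], [0, 0, 0, -0.07, 0, 0, 0], [0, 0, 0, -0.1, 0, 0, 0], [0, 0, 0, -0.1, 0, 0, 0], [0, 0, 0, -0.1, 0, 0, 0], [0, 0, 0, -0.1, 0, 0, 0]]]}}

```text
clock: 15.7
tcp_pos: [0.4669, -0.0947, 0.1811]
ee_rot: [[0.069, 0.998, -0.0], [0.998, -0.069, -0.0], [-0.0, -0.0, -1.0]]
force: [0.8, 2.1, 4.2]
finger_gap: 0.0117
```

Call:
{"name": "step_arm", "arguments": {"moves": [[[0, 0, 0, -0.1, 0, 0, 0], [0, 0, 0, -0.1, 0, 0, 0], [0, 0, 0, -0.08, 0, 0, 0], [0, 0, 0, -0.05, 0, 0, 0], [0, 0, 0, 0, 0, 0, 0]]]}}

```text
clock: 16.2
tcp_pos: [0.4657, -0.1112, 0.1811]
ee_rot: [[0.07, 0.998, -0.0], [0.998, -0.07, -0.0], [-0.0, -0.0, -1.0]]
force: [-0.4, -1.9, 4.3]
finger_gap: 0.0119
```

Run:
```python
from h import *
np.set_printoptions(precision=3,suppress=True)
cap('side','s11'); crop('s11',225,170,305,250,9)
cap('scene','c11'); crop('c11',230,165,310,245,9)
s=bot.get_state(); print(s['force'],s['torque'],s['tcp_pos'])
```

```text
[-0.709 -2.914  4.48 ] [-0.693  0.149  0.017] [ 0.466 -0.111  0.181]
```

View pics/s11_c225_170.png

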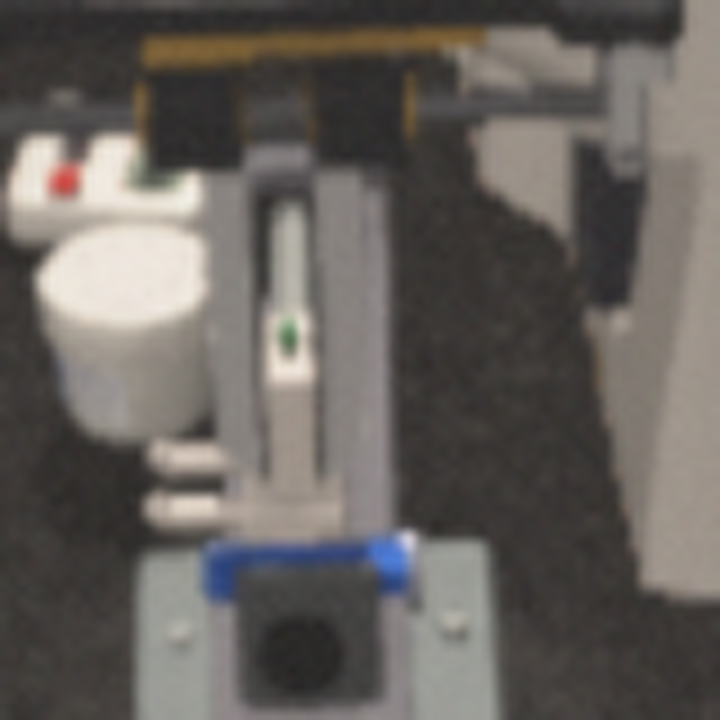

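View pics/c11_c230_165.png

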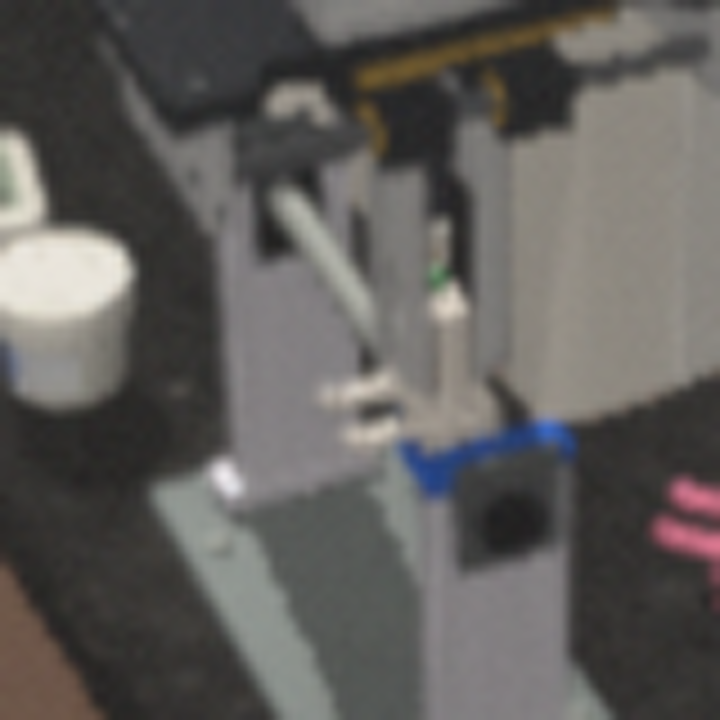

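Call:
{"name": "step_arm", "arguments": {"moves": [[[0, 0, 0, -0.04, 0, 0, 0], [0, 0, 0, -0.04, 0, 0, 0], [0, 0, 0, -0.04, 0, 0, 0], [0, 0, 0, -0.02, 0, 0, 0]]]}}

```text
clock: 16.7
tcp_pos: [0.4653, -0.1177, 0.1811]
ee_rot: [[0.069, 0.998, 0.0], [0.998, -0.069, 0.0], [0.0, 0.0, -1.0]]
force: [0.6, 3.4, 4.3]
finger_gap: 0.0116
```

Call:
{"name": "step_arm", "arguments": {"moves": [[[0, 0, 0, -0.02, 0, 0, 0], [0, 0, 0, -0.02, 0, 0, 0]]]}}

```text
clock: 16.9
tcp_pos: [0.4652, -0.1196, 0.1811]
ee_rot: [[0.069, 0.998, -0.0], [0.998, -0.069, 0.0], [0.0, -0.0, -1.0]]
force: [-0.2, 2.4, 4.2]
finger_gap: 0.0122
```

Call:
{"name": "step_arm", "arguments": {"moves": [[[0, 0, 0, -0.02, 0, 0, 0], [0, 0, 0, -0.02, 0, 0, 0]]]}}

```text
clock: 17.1
tcp_pos: [0.465, -0.1216, 0.1811]
ee_rot: [[0.069, 0.998, -0.0], [0.998, -0.069, -0.0], [-0.0, -0.0, -1.0]]
force: [0.2, 4.4, 4.8]
finger_gap: 0.0115
```

Call:
{"name": "step_arm", "arguments": {"moves": [[[0, 0, 0, -0.015, 0, 0, 0], [0, 0, 0, 0, 0, 0, 0]]]}}

```text
clock: 17.3
tcp_pos: [0.465, -0.1217, 0.1811]
ee_rot: [[0.069, 0.998, -0.0], [0.998, -0.069, 0.001], [0.001, -0.0, -1.0]]
force: [-0.5, 7.8, 6.6]
finger_gap: 0.0119
```

Call:
{"name": "step_arm", "arguments": {"moves": [[[0, 0, 0, -0.015, 0, 0, 0], [0, 0, 0, 0, 0, 0, 0]]]}}

```text
clock: 17.5
tcp_pos: [0.465, -0.1218, 0.1811]
ee_rot: [[0.068, 0.998, -0.0], [0.998, -0.068, 0.002], [0.002, -0.001, -1.0]]
force: [0.1, 11.4, 8.5]
finger_gap: 0.0119
```

Call:
{"name": "step_arm", "arguments": {"moves": [[[0, 0, 0, 0.018, 0, -0.003, 0], [0, 0, 0, 0, 0, 0, 0], [0, 0, 0, 0, 0, 0, 0]]]}}

```text
clock: 17.8
tcp_pos: [0.465, -0.1216, 0.1812]
ee_rot: [[0.069, 0.998, -0.0], [0.998, -0.069, 0.001], [0.001, -0.0, -1.0]]
force: [0.0, 6.1, 2.2]
finger_gap: 0.0121
```

Run:
```python
from h import *
np.set_printoptions(precision=4,suppress=True)
cap('wrist','w12');cap('scene','c12'); crop('c12',255,190,305,240,12); crop('w12',230,200,330,330,4)
s=bot.get_state(); print(s['force'],s['torque'],s['tcp_pos'])
```

```text
[0.4805 6.7453 2.2594] [ 1.6604 -0.2132  0.0031] [ 0.465  -0.1216  0.1812]
```

View pics/c12_c255_190.png

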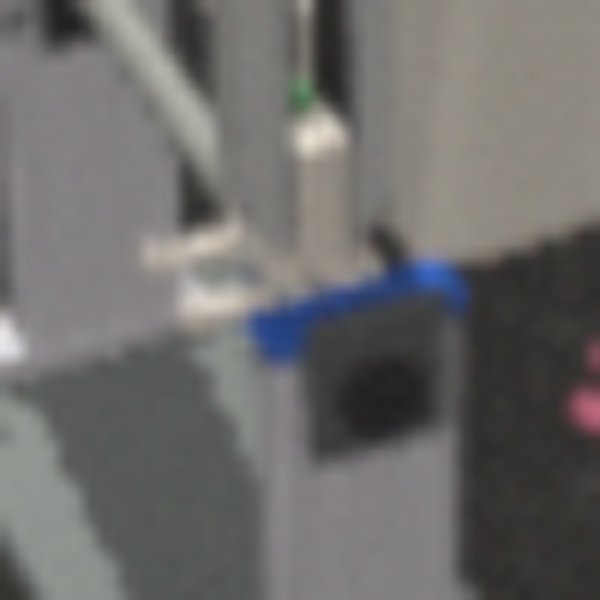

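View pics/w12.png

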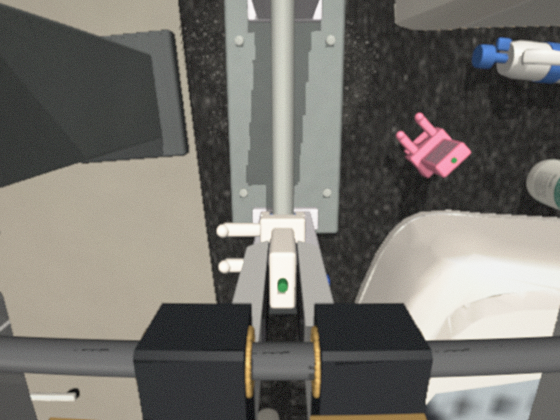

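Call:
{"name": "step_arm", "arguments": {"moves": [[[0, 0, 0, 0.008, 0, 0, 0], [0, 0, 0, 0, 0, 0, 0], [0, 0, 0, 0, 0, 0, 0.35], [0, 0, 0, 0, 0, 0, 0.35], [0, 0, 0, 0, 0, 0, 0.35], [0, 0, 0, 0, 0, 0, 0.35], [0, 0, 0, 0, 0, 0, 0.35], [0, 0, 0, 0, 0, 0, 0.35]]]}}

```text
clock: 18.7
tcp_pos: [0.465, -0.1218, 0.1813]
ee_rot: [[0.069, 0.998, -0.0], [0.998, -0.069, -0.0], [-0.0, -0.0, -1.0]]
force: [-0.5, 0.3, -0.6]
finger_gap: 0.0327
```

Call:
{"name": "step_arm", "arguments": {"moves": [[[0, 0, 0, 0, 0, -0.1, 0.35], [0, 0, 0, 0, 0, -0.3, 0.35], [0, 0, 0, 0, 0, -0.6, 0.35], [0, 0, 0, 0, 0, -0.6, 0.35], [0, 0, 0, -0.5, 0, -0.4, 0.35], [0, 0, 0, -0.5, 0, 0, 0.35], [0, 0, 0, 0, 0, 0, 0.35], [0, 0, 0, 0, 0, 0, 0.35]]]}}

```text
clock: 19.5
tcp_pos: [0.4614, -0.1719, 0.2814]
ee_rot: [[0.07, 0.998, -0.0], [0.998, -0.07, 0.0], [-0.0, -0.0, -1.0]]
force: [-0.4, 1.1, -0.6]
finger_gap: 0.0331
```

Run:
```python
from h import *
np.set_printoptions(precision=4,suppress=True)
s=bot.get_state(); print(s['force'],s['tcp_pos'],s['finger_gap'])
cap('wrist','w13');cap('scene','c13'); crop('c13',250,180,310,240,10); cap('side','s13'); crop('s13',230,180,290,240,10)
```

```text
[-0.3843  1.0628 -0.6291] [ 0.4614 -0.1719  0.2814] 0.033069767039253836
```

View pics/w13.png

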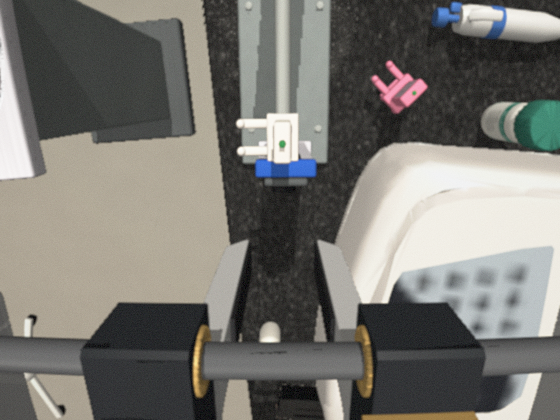

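View pics/c13_c250_180.png

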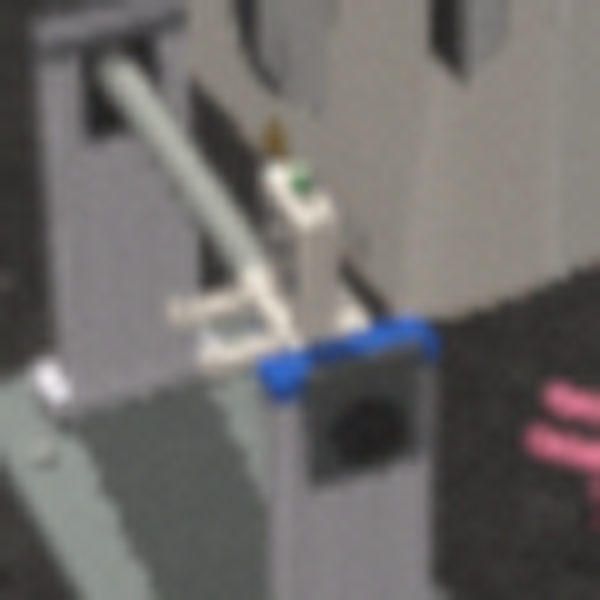

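View pics/s13_c230_180.png

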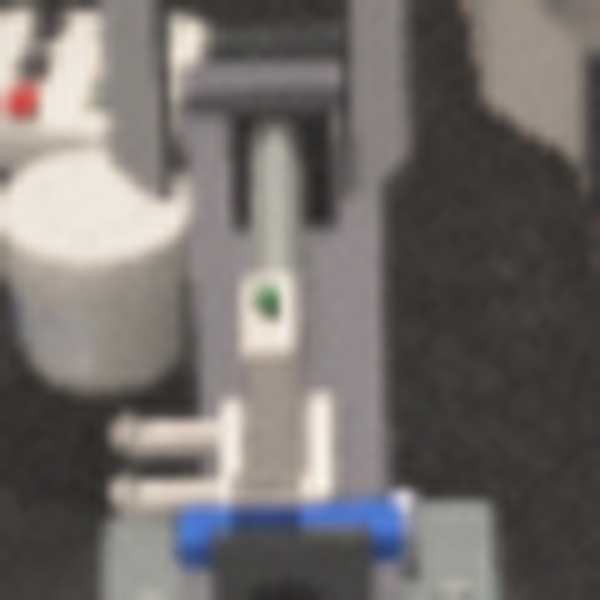

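Run:
```python
from h import *
np.set_printoptions(precision=4,suppress=True)
crop('w13',230,100,330,190,7)
c=load('w13'); P=cloud(c)
for n,(u,v) in dict(tab1=(275,143),tab2=(288,143),tabnear=(275,155),tabfar=(275,135),crownL=(270,130),crownR=(295,130),crownL2=(270,150),crownR2=(294,150),cap=(265,168),capR=(305,168),bar=(284,60)).items():
    print(n,np.median(P[v-1:v+2,u-1:u+2].reshape(-1,3),0))
# expected
o=np.array([.465,-.121,.1235]); ex=np.array([.998,-.069,0]); ey=np.array([.069,.998,0])
pts=[o+ex*x+ey*y+np.array([0,0,z]) for x,y,z in [(0,0,.072),(-.012,-.018,.0316),(.012,-.018,.0316),(-.012,.018,.0316),(.012,.018,.0316)]]
print(proj(c,pts))
```

```text
tab1 [ 0.4593 -0.121   0.1903]
tab2 [ 0.468  -0.1216  0.1906]
tabnear [ 0.4587 -0.1289  0.1903]
tabfar [ 0.4597 -0.1156  0.1904]
crownL [ 0.4553 -0.1147  0.1553]
crownR [ 0.4741 -0.116   0.1554]
crownL2 [ 0.4541 -0.1298  0.1553]
crownR2 [ 0.4724 -0.1311  0.1556]
cap [ 0.449  -0.1437  0.1538]
capR [ 0.4802 -0.1459  0.1539]
bar [ 0.4695 -0.0641  0.1448]
[[283.5244 143.3664]
 [267.9459 160.9274]
 [298.9592 160.8576]
 [267.3648 113.3291]
 [299.3731 113.2532]]
```

View pics/w13_c230_100.png

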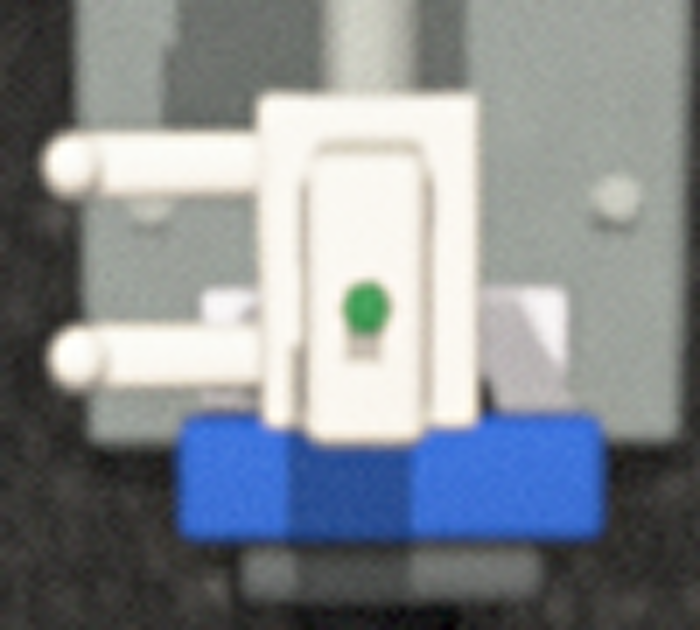

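```bash
python3 -c "
from workcell import bot
print(bot.close_job())"
```

```text
the job is handed in; nothing more can be done
None
```

I snapped the white hanger onto the bar, fork towards the front, and slid it against the blue-capped post. I then let go, backed the arm clear and handed the job in at about 20 s.

- **Pressing on:** I pressed it down about 10 mm to the blue-post side of the bar's middle. The force rose to about 22 N when it hit the stop, well above the 4 to 9 N snap range, and there was a brief 8 N sideways force. I backed off straight away to about 3 N.
- **Fully home:** After I let go, the tab top measured 190.3 mm and level, which puts the hanger's underside at about 123 mm. With the bar axis at about 139 mm, that matches the home position to within measurement error. The green pin stands visibly proud of the tab, but I did not measure its exact height.
- **Against the post:** I felt contact with up to 11 N along the bar, and eased off to under about 6 N before letting go. The last images show the hanger touching the blue cap side and upright, though contact after release was checked by picture only.
- **Other items:** None of my moves went near the timer, cup, dropper or pink hanger. I did not measure their positions again afterwards.

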